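# Snap the circuit board onto its standoffs

## Robot

A 6-joint arm with a two-finger parallel gripper is mounted at the origin on a cart in front of the work surface, level with it; the furniture and walls round the work are solid. World frame = base frame: x ahead of the robot, y to its left, z up, the work surface at z = 0. Lengths are in m, angles in rad, forces in N, time in s.
With the tool pointing down it reaches from about 0.35 to 0.875 m from the base axis. Payload 15.5 kg.
Tool frame: the origin (TCP) lies at the very end of the fingers, on their centre line; the grasp point (between the pads) lies 19 mm behind it; z points along the fingers, y is the line along which they close (so a half turn about z gives the same grasp; the last joint's range is limited). The gripper opens to 85 mm and grips with 20 to 120 N. Pads are 22 mm wide; open, the fingers measure 114 mm over their backs; the gripper's body (76 mm by 85 mm) begins 54 mm behind the grasp point. The pads swing forward as they close: fully open they stand 13 mm farther back than shut.
Start: joints at [-1.385, 0.494, 1.345, -0, 1.302, -0.096], TCP at [0.173, -0.601, 0.231] pointing down, gripper open.
Joint ranges: [-2.91, 2.91], [-0.82, 2.16], [0.22, 2.67], [-1.22, 4.37], [0.12, 2.79], [-3.08, 3.08]. Speed limits (rad/s): [1.89, 1.89, 2.57, 3.01, 3.01, 3.01].

## Interface

Orientations are given as a 3x3 rotation matrix whose columns are the frame's x, y, z axes.
In Python, from rig import env, capture, workorder gives the robot as it stands. The module is installed in compiled form; this text tells all that it offers.
- The arm moves only by the shell command python3 -m crank 'ROWS' [OPENING] [FORCE]. ROWS is JSON, a list of rows, each a list of 6 numbers: the shift along the world's x, y, z in mm, then the turn, a rotation vector about the world's x, y, z in units of 5 degrees (1.0 is 5 degrees). A call has 1 to 12 rows; each row shifts and turns the commanded pose from where the row before left it; what a row does not reach is not made up. A row lasts 1/12 s, in which the tool goes at most 41.7 mm and 7.16 degrees, less where a joint would pass 70% of its speed; a pose out of reach is approached as far as the arm can. A call with a gripper value outside its range is refused whole. OPENING is the closure, from 0 (fully open) to 1 (shut), set as the call begins (- or left out, the last holds). The fingers move at their own pace and stop on an object; FORCE is the grip in N (left out, the last holds). Time passes only in rows, so rows that do not move let the fingers close. It gives the time, the measured TCP pose, the force, the opening and the grip force at its end, in the units of the state.
- env.observe(): the state, without advancing time (a new reading comes with each control period).
- capture(name): name is "scene" or "top"; returns a dict with "image" (420x560x3 uint8, red, green, blue), "range_z" (420x560 float32, m along the optical axis (not along the pixel's ray), 0 where there is no reading), "mtx" (3x3 intrinsics, pixels), "pose" (4x4, takes a point from camera to world coordinates). Camera axes: x right, y down, z forward; pixel columns grow to the right and rows downward; lengths in m; the calibration is good to about 2 mm. A picture is of the moment at which its call begins.
- workorder.job_done(): hands the job in; it is judged then, once.
The state is a dict: "t": time; "q": joint angles; "joint_velocities": joint speeds; "tau": joint torques, N m; "eef_pos": TCP position; "orientation": TCP orientation; "ft_force": force on the tool from outside, world axes, zero at the start; "ft_torque": the same for the moment, N m; "width": finger opening in m; "gripper_force": force on a finger pad.
Only numpy, scipy, OpenCV 4.12 (cv2) and the standard library are available. Lean on these libraries where they do the work, as an engineer would, in place of code of your own. Each camera call takes 0.05 s, during which the arm holds its last target. There are 200 camera calls.

## Task

Pick up the loose circuit board by its transformer block and lay it over the four snap standoffs of the open tray, so that each tip comes up through its hole. Then press on the bare plate between the standoffs, not on the block, evenly left and right so that it does not tip over one corner, and never harder than about 25 N, until all four standoffs have clicked through and the board sits flat on every shoulder; leave the things round about where they are.

Things in the scene. Friction and masses are not known exactly. Their poses are not given: they have to be found in the camera images.
- board_grip (a point): Point to grip the loose circuit board by: on the middle line of its transformer block, 28 mm above the board's underside. The whole board weighs 0.25 kg and lies on the desk, parts side up. Its axes: z up, y along its 128 mm towards the wide end of its hole pattern.
- block: Transformer block of the board, dark steel, 34 (board x) x 36 (y) x 38 mm high, in the middle of the plate, its top 41 mm above the board's underside; grip it across the 34 mm. Origin: centre of the board's underside. It is for lifting only: pressing the board home by the block would tear its soldered pins.
- plate: The board's flat green plate, 84 x 128 x 3 mm, with four holes and a few chips up to 3 mm high beside the block. Origin: centre of its underside; axes as the board's. It cracks when pushed with much over 25 N and strains when tilted on the standoffs by more than a few degrees (one end home and the other not yet is 4 degrees, which it stands).
- tray: Open aluminium tray 100 x 140 mm, 12 mm flanges on its long sides, held level in stiff rubber grommets over a mat; origin: centre of its underside, 14 mm above the desk; z up, y along the 140 mm towards the wide end of its standoffs (64 mm apart; 50 mm at the other end; one fit only, axes as the board's). Pressed with over 5 N it sinks by 1 to 8 mm (unknown beforehand), grounds hard and stays down.
- post_a (a point): Standoff a, wide end, at (+32, +54) mm in the tray's x, y: centre of its 18 mm flat shoulder, 20 mm above the tray's underside. An 8 mm stem with tapered tip rises 14 mm above it; two sprung barbs (13 mm across, along tray y) slope down and out to flat undersides 4.2 mm above the shoulder. Laid on, the board rests with its underside about 7 mm above the shoulder; 7 to 11 N above it snaps it down past the barbs.
- hole_a (a point): Hole a of the board, wide end, +x side, at (+32, +54) mm in the board's x, y: centre of the 10 mm round hole at the board's underside. It belongs on standoff a.
- post_b (a point): Standoff b, wide end, -x side, at (-32, +54) mm in the tray's x, y: centre of its shoulder, 20 mm above the tray's underside; shaped and sprung as standoff a.
- hole_b (a point): Hole b of the board, wide end, -x side, at (-32, +54) mm in the board's x, y: centre of the 10 mm round hole at the board's underside. It belongs on standoff b.
- post_c (a point): Standoff c, narrow end, +x side, at (+25, -54) mm in the tray's x, y: centre of its shoulder, 20 mm above the tray's underside; shaped and sprung as standoff a.
- hole_c (a point): Hole c of the board, narrow end, +x side, at (+25, -54) mm in the board's x, y: centre of the 10 mm round hole at the board's underside. It belongs on standoff c.
- post_d (a point): Standoff d, narrow end, -x side, at (-25, -54) mm in the tray's x, y: centre of its shoulder, 20 mm above the tray's underside; shaped and sprung as standoff a.
- hole_d (a point): Hole d of the board, narrow end, -x side, at (-25, -54) mm in the board's x, y: centre of the 10 mm round hole at the board's underside. It belongs on standoff d.
- press_wide (a point): Bare spot on the board's upper face midway between the two holes of its wide end, at (0, +50) mm in the board's x, y; free for 50 mm along x between the stems' barbs, 32 mm to the 38 mm high block along y. A push here bears on both standoffs of this end at once and takes about 14 to 20 N until they click.
- press_narrow (a point): Bare spot on the board's upper face midway between the two holes of its narrow end, at (0, -50) mm in the board's x, y; free for 36 mm along x between the stems' barbs, 32 mm to the 38 mm high block along y. A push here bears on both standoffs of this end at once and takes about 14 to 20 N until they click.
- jar_mid (a point): Middle of a bystander: screw-cap sample jar, 48 mm across, 67 mm high, standing right of the work.
- carton_mid (a point): Middle of a bystander: small card box 40 x 60 x 52 mm, behind the work.
- marker_mid (a point): Middle of a bystander: marker pen 135 mm long, 17 mm thick, lying right of the work.

How it is judged:
On the way:
1. the board lies over the standoffs with all four tips up through their own holes, not yet pressed home (horizontal distance between hole_a and post_a below 0.004 m and horizontal distance between hole_b and post_b below 0.004 m and horizontal distance between hole_c and post_c below 0.004 m and horizontal distance between hole_d and post_d below 0.004 m and z of hole_a in the frame of tray between 0.023 and 0.032 m and z of hole_b in the frame of tray between 0.023 and 0.032 m and z of hole_c in the frame of tray between 0.023 and 0.032 m and z of hole_d in the frame of tray between 0.023 and 0.032 m), for 0.2 s.
At the end, for the whole second after the job is handed in: At each of the four standoffs the board's underside is within 1.5 mm of the shoulder, below its barbs, and the hole within 4 mm of the standoff's axis; the board is at rest and released (horizontal distance between hole_a and post_a below 0.004 m and horizontal distance between hole_b and post_b below 0.004 m and horizontal distance between hole_c and post_c below 0.004 m and horizontal distance between hole_d and post_d below 0.004 m and z of each of hole_a, hole_b, hole_c, hole_d in the frame of tray below 0.0215 m and linear speed of board below 0.01 m/s); the robot touches nothing.
It fails at once if the fingers push on the board's plate with more than 40 N (contact force between the fingers and plate above 40 N).
It fails at once if the fingers bear on the block (over 3 N) when a hole has gone more than about 3 mm below its resting height: the board is pressed by its block (contact force between the fingers and block above 3 N and z of any of hole_a, hole_b, hole_c, hole_d in the frame of tray below 0.024 m and horizontal distance between board_grip and tray below 0.015 m).
It fails at once if the board tilts more than 0.09 rad (5 degrees) while it is on the standoffs (horizontal distance between board_grip and tray below 0.015 m and z of board_grip in the frame of tray below 0.062 m and angle between board_grip's own z axis and vertical above 0.09 rad).
It fails at once if the jar, the carton or the marker is shifted by more than 20 mm (distance of any of jar_mid, carton_mid, marker_mid from where it was at the start of the episode above 0.02 m).
It also fails if it takes over 72 s, if anything falls off the work surface, if the arm or the gripper's body presses on something with over 40 N, if the wrist force passes 120 N, or if a joint passes its speed limit or range.

## Working session

There is one attempt and no reset: what is moved stays moved. The work goes in short steps, Python scripts to look and compute and a shell command to move; the robot and the scene stay as the last step left them, time stands still between calls to the robot, and variables do not carry over. Pictures are saved under pics/ and viewed, at most 10 in all, crops included, and the job is handed in when it is done.

```bash
mkdir -p pics
cat > h.py <<'E'
import numpy as np, cv2
from rig import env, capture, workorder
def snap(n,f):
    c=capture(n); cv2.imwrite('pics/'+f+'.png',c['image'][:,:,::-1]); np.savez('pics/'+f+'.npz',**c); return c
def load(f): return dict(np.load('pics/'+f+'.npz'))
def world(c):
    z=c['range_z']; v,u=np.mgrid[:z.shape[0],:z.shape[1]]; K=c['mtx']
    p=np.stack([(u-K[0,2])/K[0,0]*z,(v-K[1,2])/K[1,1]*z,z,np.ones_like(z)],-1)
    return (p@c['pose'].T)[...,:3]
def ray(c,u,v,z):
    K=c['mtx'];d=c['pose'][:3,:3]@np.array([(u-K[0,2])/K[0,0],(v-K[1,2])/K[1,1],1]);o=c['pose'][:3,3]
    return o+d*(z-o[2])/d[2]
E
python3 - <<'E'
from h import *
for n in('top','scene'):
    c=snap(n,n+'0'); print(n,c['pose'].round(3).tolist(),c['mtx'].round(1).tolist())
s=env.observe();print(s['t'],s['eef_pos'],s['orientation'],s['width'],s['ft_force'])
E
```

```text
top [[-0.009, -0.996, 0.087, 0.421], [-1.0, 0.009, 0.004, -0.102], [-0.005, -0.087, -0.996, 1.158], [0.0, 0.0, 0.0, 1.0]] [[484.1, 0.0, 280.2], [0.0, 484.1, 209.6], [0.0, 0.0, 1.0]]
scene [[-0.615, -0.482, 0.624, -0.34], [-0.789, 0.383, -0.481, 0.553], [-0.008, -0.788, -0.615, 0.916], [0.0, 0.0, 0.0, 1.0]] [[495.7, 0.0, 286.8], [0.0, 495.7, 206.4], [0.0, 0.0, 1.0]]
0.1 [ 0.17315609 -0.60021493  0.23078088] [[ 9.60826724e-01  2.77149712e-01 -2.10046510e-04]
 [ 2.77149779e-01 -9.60826173e-01  1.03211264e-03]
 [ 8.42315382e-05 -1.04989575e-03 -9.99999445e-01]] 0.08547294021547461 [ 0.25239906 -0.12026406 -1.12763953]
```

View pics/top0.png

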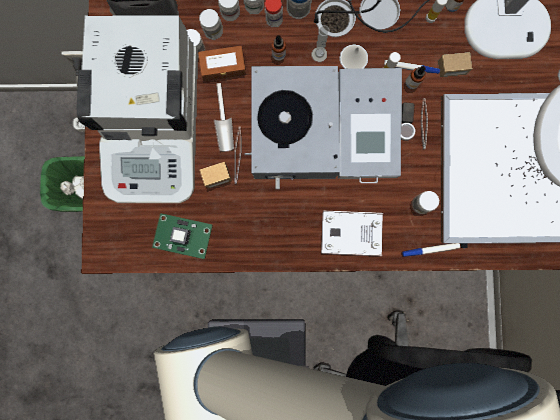

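View pics/scene0.png

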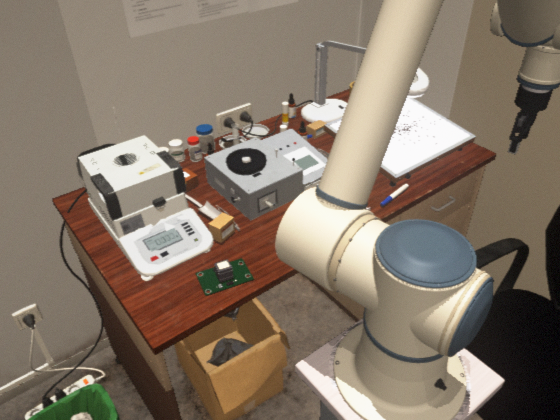

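The top view shows the board at about (182,236), the tray at (352,233), the jar at (425,203), the marker at (433,250) and the carton at (215,175). I'll enlarge the board and the tray.

Run:
```python
from h import *
c=load('top0');im=cv2.imread('pics/top0.png')
a=cv2.resize(im[205:270,147:217],None,fx=5.7,fy=5.7,interpolation=cv2.INTER_CUBIC)
b=cv2.resize(im[205:270,317:387],None,fx=5.7,fy=5.7,interpolation=cv2.INTER_CUBIC)
cv2.imwrite('pics/crop0.png',np.hstack([a,b])); print(a.shape)
W=world(c)
# block top, tray heights
for n,(r0,r1,c0,c1) in dict(board=(205,270,147,217),tray=(205,262,317,387)).items():
    w=W[r0:r1,c0:c1].reshape(-1,3); h,e=np.histogram(w[:,2],np.arange(-.01,.06,.004)); print(n,list(zip(e.round(3),h)))
w=W[205:270,147:217].reshape(-1,3);m=w[:,2]>.036
print('blocktop',w[m].mean(0),m.sum(),cv2.minAreaRect((w[m][:,:2]*1000).astype(np.float32)))
m=(w[:,2]>-.05)
```

```text
(370, 399, 3)
board [(np.float64(-0.01), np.int64(5)), (np.float64(-0.006), np.int64(246)), (np.float64(-0.002), np.int64(1906)), (np.float64(0.002), np.int64(1768)), (np.float64(0.006), np.int64(327)), (np.float64(0.01), np.int64(21)), (np.float64(0.014), np.int64(5)), (np.float64(0.018), np.int64(5)), (np.float64(0.022), np.int64(4)), (np.float64(0.026), np.int64(7)), (np.float64(0.03), np.int64(4)), (np.float64(0.034), np.int64(10)), (np.float64(0.038), np.int64(104)), (np.float64(0.042), np.int64(119)), (np.float64(0.046), np.int64(4)), (np.float64(0.05), np.int64(0)), (np.float64(0.054), np.int64(0))]
tray [(np.float64(-0.01), np.int64(2)), (np.float64(-0.006), np.int64(123)), (np.float64(-0.002), np.int64(842)), (np.float64(0.002), np.int64(453)), (np.float64(0.006), np.int64(12)), (np.float64(0.01), np.int64(20)), (np.float64(0.014), np.int64(628)), (np.float64(0.018), np.int64(1295)), (np.float64(0.022), np.int64(280)), (np.float64(0.026), np.int64(125)), (np.float64(0.03), np.int64(46)), (np.float64(0.034), np.int64(81)), (np.float64(0.038), np.int64(33)), (np.float64(0.042), np.int64(17)), (np.float64(0.046), np.int64(15)), (np.float64(0.05), np.int64(2)), (np.float64(0.054), np.int64(0))]
blocktop [0.45986296 0.12226261 0.10926444] 249 ((439.48577880859375, 27.188766479492188), (260.29150390625, 33.85455322265625), 78.27159118652344)
```

View pics/crop0.png

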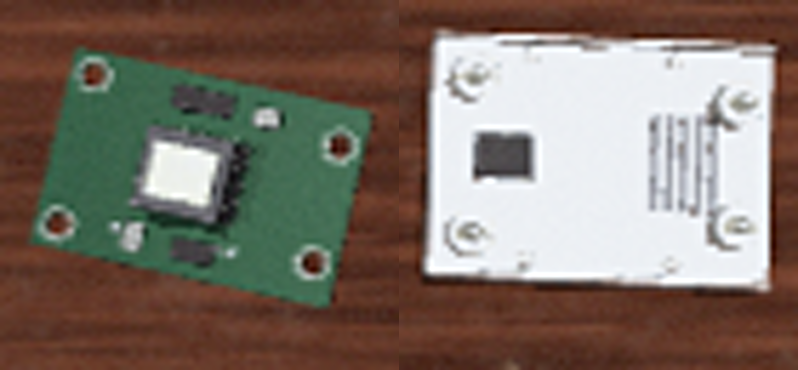

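The crop shows board holes a(95,74), b(56,223), c(341,145), d(313,262), and post tips a(477,75), b(470,232), c(742,104), d(740,228). The wide end is on the left in both, so both boards' y is roughly world +y.

```bash
cat >> h.py <<'E'
M=np.array([[32,54],[-32,54],[25,-54],[-25,-54]])/1000.
def fit(P,M=M):
    P=np.asarray(P)[:,:2]; pm=P.mean(0); mm=M.mean(0); A=P-pm; B=M-mm
    th=np.arctan2((B[:,0]*A[:,1]-B[:,1]*A[:,0]).sum(),(A*B).sum())
    R=np.array([[np.cos(th),-np.sin(th)],[np.sin(th),np.cos(th)]]); o=pm-R@mm
    return o,np.degrees(th),((P-(M@R.T+o))*1000).round(1)
E
python3 - <<'E'
from h import *
c=load('top0'); px=lambda x,y,u0:((x+.5)/5.7-.5+u0,(y+.5)/5.7-.5+205)
H=[ray(c,*px(x,y,147),.003) for x,y in[(95,74),(56,223),(341,145),(313,262)]]
print('board',fit(H))
T=[ray(c,*px(x-399,y,317),.047) for x,y in[(477,75),(470,232),(742,104),(740,228)]]
print('tray',fit(T))
W=world(c);w=W[215:255,165:197].reshape(-1,3);m=(w[:,2]>.036)&(w[:,2]<.05);print('block',w[m].mean(0),cv2.minAreaRect((w[m][:,:2]*1000).astype(np.float32)))
w=W[200:262,310:392].reshape(-1,3);m=(w[:,2]>.009)&(w[:,2]<.05);print('tray',w[m].mean(0),cv2.minAreaRect((w[m][:,:2]*1000).astype(np.float32)))
for n,(u,v) in dict(jar=(425,203),marker=(433,250),carton=(215,175)).items(): print(n,W[v,u])
E
```

```text
board (array([0.46278157, 0.13811989]), np.float64(-13.015654811215498), array([[-0.2, -0.4],
       [-0.1,  0.8],
       [ 0.2, -0.3],
       [ 0.1, -0.1]]))
tray (array([ 0.46411225, -0.26390125]), np.float64(-3.205516636288063), array([[-0.4, -0.4],
       [ 0.4, -0. ],
       [-0.1,  0.6],
       [ 0.1, -0.1]]))
block [0.46232703 0.13663728 0.04204645] ((462.2395935058594, 136.7891082763672), (36.41683578491211, 33.85455322265625), 78.27159118652344)
tray [ 0.46529488 -0.26511596  0.02108657] ((475.5383605957031, -266.3355712890625), (140.81954956054688, 120.99688720703125), 87.23406982421875)
jar [ 0.52854548 -0.42439436  0.06873582]
marker [ 0.42272041 -0.45496389  0.01568714]
carton [0.60049794 0.05319555 0.04755758]
```

```bash
python3 -m crank '[[20,30,0,0,0,0.5],[20,30,0,0,0,0.5],[20,30,0,0,0,0.5],[20,30,0,0,0,0.5],[20,30,0,0,0,0.5],[20,30,0,0,0,0.5],[20,30,0,0,0,0.5],[20,30,0,0,0,0.5],[20,30,0,0,0,0.5],[20,30,0,0,0,0.5],[20,30,0,0,0,0.5],[20,30,0,0,0,0.5]]' 0 40
python3 -m crank '[[4,31.5,-8,0,0,0.5],[4,31.5,-8,0,0,0.5],[4,31.5,-8,0,0,0.5],[4,31.5,-8,0,0,0.5],[4,31.5,-8,0,0,0.5],[4,31.5,-8,0,0,0.5],[4,31.5,-8,0,0,0.5],[4,31.5,-8,0,0,0.5],[4,31.5,-8,0,0,0.5],[4,31.5,-8,0,0,0.5],[4,31.5,-8,0,0,0.5],[4,31.5,-8,0,0,0.5]]'
python3 -m crank '[[0,0,0,0,0,0],[0,0,0,0,0,0]]'
```

```text
t: 1.1
eef_pos: [0.4137, -0.2388, 0.2312]
orientation: [[0.692, 0.722, -0.0], [0.722, -0.692, 0.0], [-0.0, -0.0, -1.0]]
ft_force: [1.6, -1.5, -0.1]
width: 0.085
gripper_force: 0.0
t: 2.1
eef_pos: [0.461, 0.1391, 0.1348]
orientation: [[0.238, 0.971, -0.0], [0.971, -0.238, -0.0], [-0.0, -0.0, -1.0]]
ft_force: [-0.1, -0.6, 0.5]
width: 0.0853
gripper_force: 0.0
t: 2.27
eef_pos: [0.4608, 0.1387, 0.1347]
orientation: [[0.238, 0.971, -0.001], [0.971, -0.238, -0.0], [-0.0, -0.001, -1.0]]
ft_force: [-0.3, -0.2, 0.0]
width: 0.0854
gripper_force: 0.0
```

```bash
python3 -m crank '[[1,-1,-25,0,0,0.15],[1,0,-25,0,0,0],[0,0,-25,0,0,0],[0,0,-20,0,0,0],[0,0,-15,0,0,0],[0,0,-8,0,0,0],[0,0,-5,0,0,0],[0,0,0,0,0,0]]'
python3 -m crank '[[0,0,0,0,0,0],[0,0,0,0,0,0],[0,0,0,0,0,0],[0,0,0,0,0,0],[0,0,0,0,0,0],[0,0,0,0,0,0],[0,0,0,0,0,0],[0,0,0,0,0,0],[0,0,0,0,0,0],[0,0,0,0,0,0]]' 1 40
```

```text
t: 2.93
eef_pos: [0.4631, 0.1359, 0.012]
orientation: [[0.229, 0.974, -0.001], [0.974, -0.229, -0.0], [-0.0, -0.001, -1.0]]
ft_force: [0.2, -0.4, 0.0]
width: 0.0851
gripper_force: 0.0
t: 3.77
eef_pos: [0.4632, 0.1365, 0.0129]
orientation: [[0.228, 0.974, 0.001], [0.974, -0.228, 0.0], [0.0, 0.0, -1.0]]
ft_force: [-1.6, -0.2, 11.3]
width: 0.0335
gripper_force: 39.7
```

```bash
python3 -m crank '[[0,0,3,0,0,0],[0,0,8,0,0,0],[0,0,20,0,0,0],[0,0,25,0,0,0],[0,0,25,0,0,0],[0,0,19,0,0,0],[0,0,0,0,0,0],[0,0,0,0,0,0]]'
python3 - <<'E'
from h import *
c=snap('top','top1');im=cv2.imread('pics/top1.png')[180:290,120:250]
s=snap('scene','scene1');im2=cv2.imread('pics/scene1.png')[200:310,160:290]
cv2.imwrite('pics/crop1.png',cv2.resize(np.hstack([im,im2]),None,fx=3,fy=3,interpolation=cv2.INTER_CUBIC))
E
```

```text
t: 4.43
eef_pos: [0.4637, 0.1366, 0.1133]
orientation: [[0.228, 0.974, 0.002], [0.974, -0.228, 0.0], [0.001, 0.002, -1.0]]
ft_force: [0.4, 0.4, -2.3]
width: 0.0331
gripper_force: 40.8
```

View pics/crop1.png

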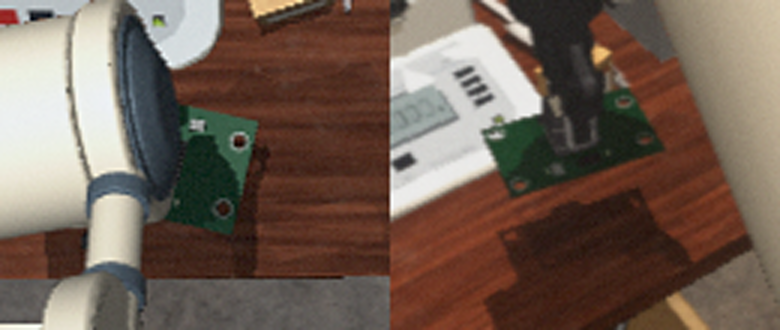

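The board hangs level. Holes c and d are seen in the top crop at (240,141) and (223,208), and all four in the scene crop at a(497,130), b(519,184), c(625,102), d(644,140).

Run:
```python
from h import *
t=load('top1');s=load('scene1');px=lambda x,y,u,v:((x+.5)/3-.5+u,(y+.5)/3-.5+v)
zt=.1133-.012+.003
print(fit([ray(t,*px(x,y,120,180),zt) for x,y in[(240,141),(223,208)]],M[2:]))
print(fit([ray(s,*px(x-390,y,160,200),zt) for x,y in[(497,130),(519,184),(625,102),(644,140)]]))
```

```text
(array([0.46672816, 0.13683171]), np.float64(-13.974391331382197), array([[-0.1,  0. ],
       [ 0.1, -0. ]]))
(array([0.46172018, 0.1389552 ]), np.float64(-14.988411972535964), array([[ 1.5, -1.4],
       [-2.2, -0.2],
       [ 0.4,  0.4],
       [ 0.3,  1.2]]))
```

```bash
python3 -m crank '[[0,-20,0,0,0,0.17],[0,-33,0,0,0,0.17],[0,-36,0,0,0,0.17],[0,-36,0,0,0,0.17],[0,-36,0,0,0,0.17],[0,-36,0,0,0,0.17],[0,-36,0,0,0,0.17],[0,-36,-4,0,0,0.17],[0,-36,-4,0,0,0.16],[0,-36,-4,0,0,0.16],[0,-33,-4,0,0,0.16],[0,-28,-4,0,0,0.16]]'
python3 -m crank '[[0,0,0,0,0,0],[0,0,0,0,0,0],[0,0,0,0,0,0],[0,0,0,0,0,0]]'
python3 - <<'E'
from h import *
c=snap('top','top2');im=cv2.imread('pics/top2.png')[190:290,300:400]
s=snap('scene','scene2')
T=np.array([.4645,-.264,.034,1]);P=np.linalg.inv(s['pose'])@T;p=s['mtx']@P[:3];p/=p[2];print(p)
u,v=int(p[0]),int(p[1]);u0=max(0,min(u-50,460));v0=max(0,v-50);print(u0,v0)
im2=cv2.imread('pics/scene2.png')[v0:v0+100,u0:u0+100]
cv2.imwrite('pics/crop2.png',cv2.resize(np.hstack([im,im2]),None,fx=4,fy=4,interpolation=cv2.INTER_CUBIC))
E
```

```text
t: 5.53
eef_pos: [0.4623, -0.2676, 0.0907]
orientation: [[0.055, 0.998, -0.002], [0.998, -0.055, 0.001], [0.001, -0.002, -1.0]]
ft_force: [1.0, -0.4, -2.4]
width: 0.0333
gripper_force: 40.7
t: 5.87
eef_pos: [0.4628, -0.2644, 0.0917]
orientation: [[0.055, 0.999, -0.001], [0.999, -0.055, 0.001], [0.001, -0.001, -1.0]]
ft_force: [0.3, 0.1, -2.7]
width: 0.0334
gripper_force: 40.6
[340.45073487 204.66616638   1.        ]
290 154
```

View pics/crop2.png

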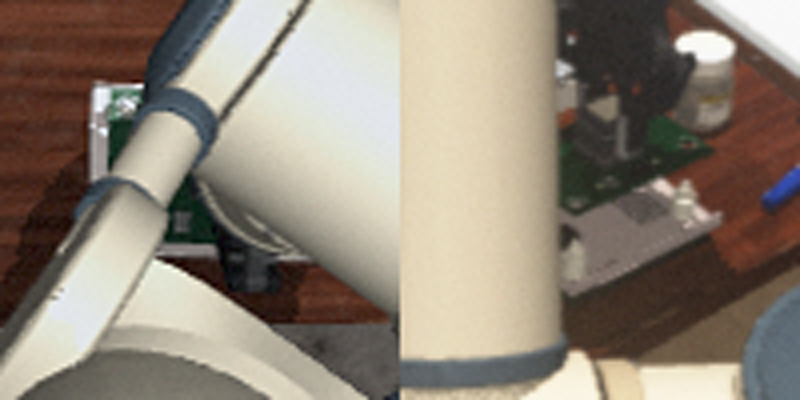

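Both views are mostly hidden by the arm: in the top crop only hole a shows, near (128,101), and in the scene crop posts d(684,200) and b(572,255). I'll make a small correction, go lower, and look at hole a and end d from near.

```bash
python3 -m crank '[[1,-1,-7,0,0,0],[1,0,-7,0,0,0],[0,0,-7,0,0,0],[0,0,0,0,0,0],[0,0,0,0,0,0],[0,0,0,0,0,0]]'
python3 - <<'E'
from h import *
c=snap('top','top3');im=cv2.imread('pics/top3.png')[207:247,318:358]
s=snap('scene','scene3');im2=cv2.imread('pics/scene3.png')[180:230,329:379]
a=cv2.resize(im,(400,400),interpolation=cv2.INTER_CUBIC);b=cv2.resize(im2,(400,400),interpolation=cv2.INTER_CUBIC)
cv2.imwrite('pics/crop3.png',np.hstack([a,b]))
E
```

```text
t: 6.47
eef_pos: [0.4652, -0.2665, 0.0712]
orientation: [[0.055, 0.998, -0.0], [0.998, -0.055, 0.0], [0.0, -0.0, -1.0]]
ft_force: [-1.1, 0.5, -2.0]
width: 0.0337
gripper_force: 40.6
```

View pics/crop3.png

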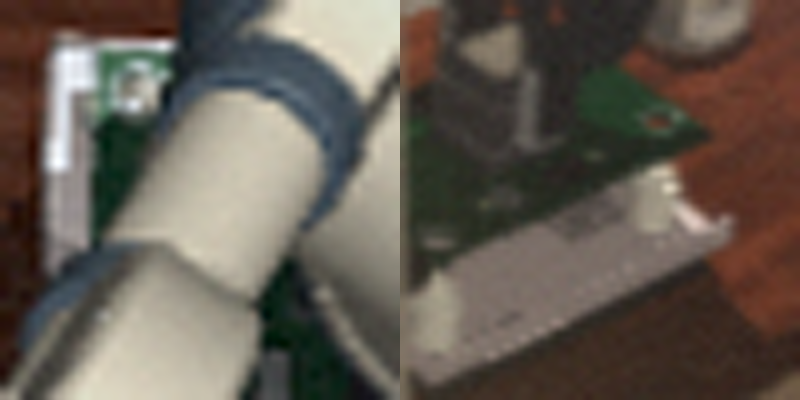

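The top crop shows hole a at (137,85) with the pale tip inside it. The scene crop shows hole d at (660,120), with the posts below it.

Run:
```python
from h import *
t=load('top3');s=load('scene3'); th=np.radians(-3.2);R=np.array([[np.cos(th),-np.sin(th)],[np.sin(th),np.cos(th)]])
ha=ray(t,318+13.3,207+8.1,.062);hd=ray(s,361.1,194.6,.062)
print('origin from a(top)',ha[:2]-R@M[0],' from d(scene)',hd[:2]-R@M[3])
t0=load('top0');print('tip a->origin',ray(t0,(477-399+.5)/5.7-.5+317,75.5/5.7-.5+205,.047)[:2]-R@M[0])
s0=load('scene0')
for n,i in(('a',0),('b',1),('c',2),('d',3)):
  p=np.r_[np.array([.4641,-.2639])+R@M[i],.048,1];q=np.linalg.inv(s0['pose'])@p;q=s0['mtx']@q[:3];print(n,q[:2]/q[2])
  q=np.linalg.inv(t0['pose'])@p;q=t0['mtx']@q[:3];print(n,q[:2]/q[2])
```

```text
origin from a(top) [ 0.46868569 -0.26526546]  from d(scene) [ 0.46475311 -0.26438567]
tip a->origin [ 0.46373465 -0.26431345]
a [319.16812359 201.98608486]
a [330.13165607 217.55801498]
b [333.20050107 213.36045   ]
b [329.07199347 245.46291568]
c [349.48404755 190.34685818]
c [377.09154738 222.78034403]
d [360.73103517 198.64424581]
d [376.44760195 244.60887441]
```

Run:
```python
from h import *
o=[]
for n,z in(('top0',.048),('top3',.062)):
    c=load(n);im=cv2.imread(f'pics/{n}.png')[207:227,320:340];im=cv2.resize(im,(400,400),interpolation=cv2.INTER_LINEAR)
    th=np.radians(-3.2);R=np.array([[np.cos(th),-np.sin(th)],[np.sin(th),np.cos(th)]])
    q=np.linalg.inv(c['pose'])@np.r_[np.array([.4641,-.2639])+R@M[0],z,1];q=c['mtx']@q[:3];q/=q[2]
    x,y=int((q[0]-320+.5)*20),int((q[1]-207+.5)*20);print(n,x,y);cv2.drawMarker(im,(x,y),(0,0,255),0,20,1);o.append(im)
cv2.imwrite('pics/crop4.png',np.hstack(o))
```

```text
top0 212 221
top3 224 212
```

View pics/crop4.png

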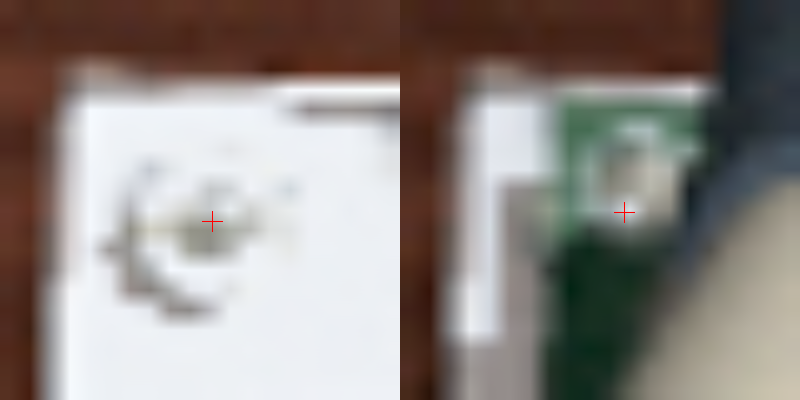

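The hole's centre is at (632,185) against the aligned spot (624,212), so the board sits about 3 mm too far in +x. The scene view agrees. I'll shift it and lower to the tips.

```bash
python3 -m crank '[[-1.5,1,0,0,0,0],[-1.5,0,0,0,0,0],[0,0,-4,0,0,0],[0,0,-4,0,0,0],[0,0,0,0,0,0],[0,0,0,0,0,0]]'
python3 -m crank '[[0,0,-2,0,0,0],[0,0,-2,0,0,0],[0,0,0,0,0,0],[0,0,0,0,0,0]]'
python3 - <<'E'
from h import *
c=snap('top','top4');im=cv2.imread('pics/top4.png')[207:247,318:358]
s=snap('scene','scene4');im2=cv2.imread('pics/scene4.png')[180:230,329:379]
a=cv2.resize(im,(400,400),interpolation=cv2.INTER_CUBIC);b=cv2.resize(im2,(400,400),interpolation=cv2.INTER_CUBIC)
cv2.imwrite('pics/crop5.png',np.hstack([a,b]))
E
```

```text
t: 7.07
eef_pos: [0.462, -0.2654, 0.0629]
orientation: [[0.055, 0.998, -0.001], [0.998, -0.055, 0.0], [0.0, -0.001, -1.0]]
ft_force: [-0.3, -0.2, -3.1]
width: 0.0334
gripper_force: 40.6
t: 7.4
eef_pos: [0.4622, -0.2655, 0.0592]
orientation: [[0.055, 0.998, -0.0], [0.998, -0.055, 0.0], [0.0, -0.0, -1.0]]
ft_force: [0.5, 0.4, -2.4]
width: 0.0335
gripper_force: 40.6
```

View pics/crop5.png

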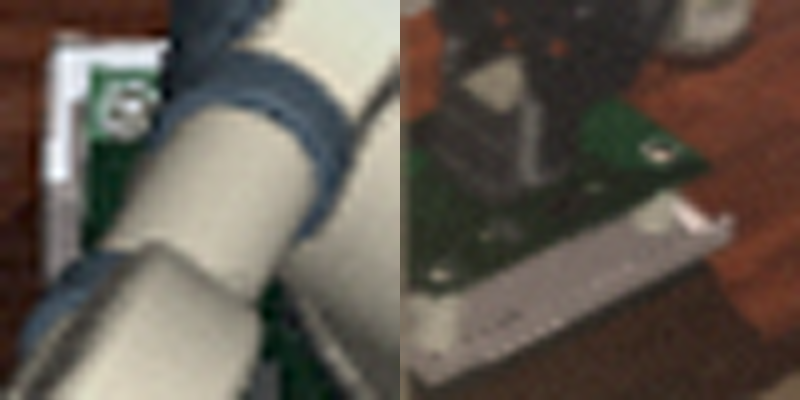

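The tips now show inside holes a (132,107), d (660,150) and b (440,273). I'll lower gently until the force changes.

```bash
python3 -m crank '[[0,0,-1.5,0,0,0],[0,0,-1.5,0,0,0],[0,0,0,0,0,0]]'
python3 -m crank '[[0,0,-1,0,0,0],[0,0,0,0,0,0]]'
python3 -m crank '[[0,0,-1,0,0,0],[0,0,0,0,0,0]]'
```

```text
t: 7.75
eef_pos: [0.4621, -0.2654, 0.056]
orientation: [[0.055, 0.998, -0.0], [0.998, -0.055, 0.0], [0.0, -0.0, -1.0]]
ft_force: [0.9, 0.2, -2.3]
width: 0.0336
gripper_force: 40.6
t: 7.92
eef_pos: [0.4622, -0.2655, 0.0551]
orientation: [[0.055, 0.998, -0.0], [0.998, -0.055, 0.0], [0.0, -0.0, -1.0]]
ft_force: [-0.3, -0.6, -2.9]
width: 0.0332
gripper_force: 40.6
t: 8.08
eef_pos: [0.4624, -0.2657, 0.0542]
orientation: [[0.055, 0.998, 0.0], [0.998, -0.055, -0.0], [-0.0, 0.0, -1.0]]
ft_force: [-0.3, 0.0, -1.8]
width: 0.0333
gripper_force: 40.8
```

```bash
python3 -m crank '[[0,0,-0.7,0,0,0],[0,0,0,0,0,0]]'
python3 -m crank '[[0,0,-0.5,0,0,0],[0,0,0,0,0,0]]'
python3 - <<'E'
from h import *
c=snap('top','top5');im=cv2.imread('pics/top5.png')[207:247,318:358]
s=snap('scene','scene5');im2=cv2.imread('pics/scene5.png')[180:230,329:379]
a=cv2.resize(im,(400,400),interpolation=cv2.INTER_CUBIC);b=cv2.resize(im2,(400,400),interpolation=cv2.INTER_CUBIC)
cv2.imwrite('pics/crop6.png',np.hstack([a,b]))
E
```

```text
t: 8.25
eef_pos: [0.4625, -0.2658, 0.0537]
orientation: [[0.055, 0.998, 0.001], [0.998, -0.055, -0.0], [-0.0, 0.001, -1.0]]
ft_force: [0.2, -1.5, -0.5]
width: 0.0335
gripper_force: 41.1
t: 8.42
eef_pos: [0.4625, -0.2658, 0.0533]
orientation: [[0.055, 0.998, 0.001], [0.998, -0.055, -0.0], [-0.0, 0.001, -1.0]]
ft_force: [1.8, -0.6, 3.2]
width: 0.0336
gripper_force: 41.4
```

View pics/crop6.png

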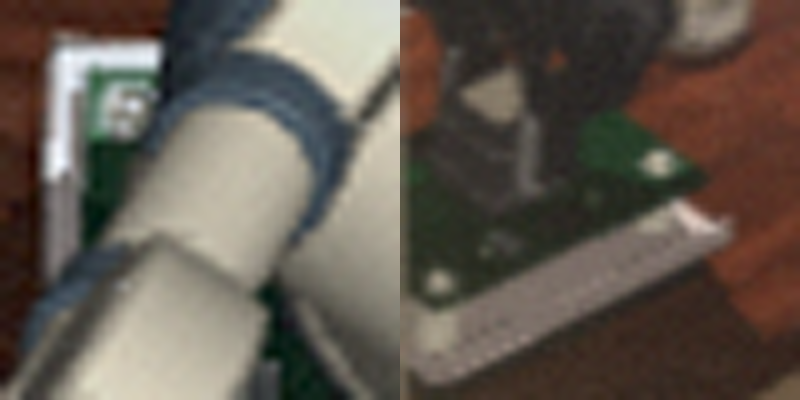

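Tips a, b and d are clearly through, and contact came at the expected height. Now I'll release and rise.

```bash
python3 -m crank '[[0,0,0.4,0,0,0],[0,0,0,0,0,0],[0,0,0,0,0,0],[0,0,0,0,0,0],[0,0,0,0,0,0],[0,0,0,0,0,0],[0,0,0,0,0,0]]' 0.6 20
python3 -m crank '[[0,0,0,0,0,0],[0,0,0,0,0,0],[0,0,0,0,0,0],[0,0,0,0,0,0],[0,0,5,0,0,0],[0,0,10,0,0,0],[0,0,25,0,0,0],[0,0,30,0,0,0],[0,0,30,0,0,0],[0,0,0,0,0,0]]' 0.2
```

```text
t: 9.1
eef_pos: [0.4622, -0.2656, 0.0535]
orientation: [[0.055, 0.998, 0.0], [0.998, -0.055, -0.0], [-0.0, 0.0, -1.0]]
ft_force: [1.8, -2.2, -0.4]
width: 0.0338
gripper_force: 1.1
t: 9.93
eef_pos: [0.4642, -0.2669, 0.1594]
orientation: [[0.055, 0.998, 0.006], [0.998, -0.055, -0.005], [-0.004, 0.006, -1.0]]
ft_force: [1.7, -0.1, 0.6]
width: 0.0683
gripper_force: 0.0
```

```bash
cat >> h.py <<'E'
def plate(n,f):
    c=snap(n,f);W=world(c);im=c['image'].astype(int);g=(im[...,1]>im[...,0]+15)&(im[...,1]>im[...,2]+5)
    d=np.hypot(W[...,0]-.4625,W[...,1]+.265)<.09
    w=W[g&d&(W[...,2]>0.01)&(W[...,2]<.07)]
    if len(w)<40: print(n,'few',len(w));return
    for _ in range(3):
        A=np.c_[w[:,:2]-[.4625,-.265],np.ones(len(w))];k=np.linalg.lstsq(A,w[:,2],rcond=None)[0];r=w[:,2]-A@k;w=w[abs(r)<2.5*r.std()]
    print(n,len(w),'slope x,y',k[:2].round(3),'z0',k[2].round(4),'y range',w[:,1].min().round(3),w[:,1].max().round(3))
E
python3 -m crank '[[0.5,13,0,0,0,0],[0.5,13,0,0,0,0],[0,13,0,0,0,0],[0,13,0,0,0,0],[0,0,0,0,0,0],[0,0,0,0,0,0],[0,0,0,0,0,0],[0,0,0,0,0,0],[0,0,0,0,0,0],[0,0,0,0,0,0]]' 1 40
python3 - <<'E'
from h import *
plate('top','top6');plate('scene','scene6')
E
```

```text
t: 10.77
eef_pos: [0.4632, -0.2139, 0.1534]
orientation: [[0.056, 0.998, -0.0], [0.998, -0.056, -0.0], [-0.0, -0.0, -1.0]]
ft_force: [-0.7, -0.2, -0.7]
width: -0.0002
gripper_force: 0.0
top few 15
scene 181 slope x,y [-0.021  0.006] z0 0.0438 y range -0.326 -0.222
```

The plate lies level with its top at 44 mm, as expected when it rests on four barbs. I'll go down to press the wide end.

```bash
python3 -m crank '[[1.8,-1,-20,0,0,0],[0,0,-25,0,0,0],[0,0,-25,0,0,0],[0,0,-18,0,0,0],[0,0,-10,0,0,0],[0,0,-4,0,0,0],[0,0,0,0,0,0],[0,0,0,0,0,0]]'
python3 -m crank '[[0,0,-2,0,0,0],[0,0,-2,0,0,0],[0,0,-1,0,0,0],[0,0,0,0,0,0]]'
python3 -m crank '[[0,0,-1,0,0,0],[0,0,0,0,0,0]]'
```

```text
t: 11.53
eef_pos: [0.4654, -0.2148, 0.0521]
orientation: [[0.055, 0.998, 0.001], [0.998, -0.055, -0.0], [-0.0, 0.001, -1.0]]
ft_force: [-0.4, 0.4, 0.6]
width: 0.0003
gripper_force: 0.0
t: 11.87
eef_pos: [0.4651, -0.2146, 0.0466]
orientation: [[0.055, 0.998, 0.0], [0.998, -0.055, -0.0], [-0.0, 0.0, -1.0]]
ft_force: [0.1, -0.2, 0.2]
width: -0.0002
gripper_force: 0.0
t: 12.03
eef_pos: [0.465, -0.2145, 0.0455]
orientation: [[0.055, 0.998, 0.0], [0.998, -0.055, -0.0], [-0.0, 0.0, -1.0]]
ft_force: [-0.0, -0.2, 0.0]
width: -0.0001
gripper_force: 0.0
```

```bash
for i in 1 2 3; do python3 -m crank '[[0,0,-0.7,0,0,0],[0,0,0,0,0,0]]' | egrep 'eef|ft_f'; done
```

```text
eef_pos: [0.465, -0.2145, 0.0447]
ft_force: [0.4, 0.3, 0.9]
eef_pos: [0.465, -0.2145, 0.044]
ft_force: [-0.2, 0.2, -0.1]
eef_pos: [0.4651, -0.2146, 0.0433]
ft_force: [1.0, -0.2, 0.0]
```

```bash
python3 -m crank '[[0,0,-0.7,0,0,0],[0,0,0,0,0,0]]' | egrep 'eef|ft_f'
python3 -m crank '[[0,0,-0.5,0,0,0],[0,0,0,0,0,0]]' | egrep 'eef|ft_f'
python3 -m crank '[[0,0,-0.5,0,0,0],[0,0,0,0,0,0]]' | egrep 'eef|ft_f'
```

```text
eef_pos: [0.4651, -0.2146, 0.0427]
ft_force: [1.0, 0.3, 2.6]
eef_pos: [0.4652, -0.2146, 0.0422]
ft_force: [1.0, 0.7, 4.0]
eef_pos: [0.4651, -0.2146, 0.0417]
ft_force: [0.0, 0.2, 3.4]
```

```bash
python3 -m crank '[[0,0,-0.5,0,0,0],[0,0,0,0,0,0]]' | egrep 'eef|ft_f'
python3 -m crank '[[0,0,-0.5,0,0,0],[0,0,0,0,0,0]]' | egrep 'eef|ft_f'
python3 -m crank '[[0,0,-0.5,0,0,0],[0,0,0,0,0,0]]' | egrep 'eef|ft_f'
python3 -m crank '[[0,0,-0.5,0,0,0],[0,0,0,0,0,0]]' | egrep 'eef|ft_f'
```

```text
eef_pos: [0.4651, -0.2146, 0.0411]
ft_force: [1.0, 0.0, 3.6]
eef_pos: [0.4651, -0.2145, 0.0406]
ft_force: [0.5, 0.1, 3.0]
eef_pos: [0.4651, -0.2146, 0.0401]
ft_force: [1.6, 0.2, 3.4]
eef_pos: [0.4651, -0.2146, 0.0396]
ft_force: [1.8, 0.1, 3.4]
```

```bash
python3 -m crank '[[0,0,-0.5,0,0,0],[0,0,-0.5,0,0,0],[0,0,0,0,0,0]]' | egrep 'eef|ft_f'
python3 -m crank '[[0,0,-0.5,0,0,0],[0,0,0,0,0,0]]' | egrep 'eef|ft_f'
python3 -m crank '[[0,0,-0.5,0,0,0],[0,0,0,0,0,0]]' | egrep 'eef|ft_f'
python3 -m crank '[[0,0,-0.5,0,0,0],[0,0,0,0,0,0]]' | egrep 'eef|ft_f'
```

```text
eef_pos: [0.465, -0.2145, 0.0386]
ft_force: [1.3, -0.2, 3.6]
eef_pos: [0.465, -0.2145, 0.0381]
ft_force: [2.4, 0.6, 3.3]
eef_pos: [0.465, -0.2145, 0.0376]
ft_force: [2.1, 0.4, 3.1]
eef_pos: [0.465, -0.2145, 0.0371]
ft_force: [2.4, -0.2, 4.0]
```

```bash
python3 - <<'E'
from h import *
plate('scene','scene7')
E
python3 -m crank '[[0,0,-0.5,0,0,0],[0,0,0,0,0,0]]' | egrep 'eef|ft_f'
python3 -m crank '[[0,0,-0.5,0,0,0],[0,0,0,0,0,0]]' | egrep 'eef|ft_f'
```

```text
scene 113 slope x,y [-0.001  0.007] z0 0.0384 y range -0.327 -0.258
eef_pos: [0.465, -0.2145, 0.0366]
ft_force: [1.9, -0.5, 4.0]
eef_pos: [0.465, -0.2146, 0.0361]
ft_force: [1.9, 0.5, 3.5]
```

The tray and board are sinking level together. I'll go on in small steps.

```bash
python3 -m crank '[[0,0,-0.5,0,0,0],[0,0,0,0,0,0]]' | egrep 'eef|ft_f'
python3 -m crank '[[0,0,-0.5,0,0,0],[0,0,0,0,0,0]]' | egrep 'eef|ft_f'
python3 -m crank '[[0,0,-0.4,0,0,0],[0,0,0,0,0,0]]' | egrep 'eef|ft_f'
python3 -m crank '[[0,0,-0.4,0,0,0],[0,0,0,0,0,0]]' | egrep 'eef|ft_f'
```

```text
eef_pos: [0.465, -0.2146, 0.0357]
ft_force: [0.5, 0.4, 6.1]
eef_pos: [0.4652, -0.2146, 0.0354]
ft_force: [2.2, 1.0, 8.2]
eef_pos: [0.4653, -0.2146, 0.0351]
ft_force: [1.7, 0.7, 10.7]
eef_pos: [0.4653, -0.2146, 0.0347]
ft_force: [2.7, 2.8, 10.8]
```

```bash
python3 -m crank '[[0,0,-0.4,0,0,0],[0,0,0,0,0,0]]' | egrep 'eef|ft_f'
python3 -m crank '[[0,0,-0.4,0,0,0],[0,0,0,0,0,0]]' | egrep 'eef|ft_f'
python3 -m crank '[[0,0,-0.4,0,0,0],[0,0,0,0,0,0]]' | egrep 'eef|ft_f'
```

```text
eef_pos: [0.4654, -0.2146, 0.0344]
ft_force: [2.7, 1.7, 7.4]
eef_pos: [0.465, -0.2146, 0.0336]
ft_force: [0.4, -0.3, 0.2]
eef_pos: [0.465, -0.2145, 0.0332]
ft_force: [1.3, 1.1, 7.8]
```

```bash
python3 -m crank '[[0,0,-0.3,0,0,0],[0,0,0,0,0,0]]' | egrep 'eef|ft_f'
python3 -m crank '[[0,0,-0.3,0,0,0],[0,0,0,0,0,0]]' | egrep 'eef|ft_f'
```

```text
eef_pos: [0.4651, -0.2145, 0.033]
ft_force: [0.9, 0.8, 8.9]
eef_pos: [0.4647, -0.2144, 0.0325]
ft_force: [-0.3, -0.6, -0.5]
```

Force dropped twice, which suggests two clicks. I'll follow the board down to its shoulders.

```bash
python3 -m crank '[[0,0,-0.5,0,0,0],[0,0,0,0,0,0]]' | egrep 'eef|ft_f'
python3 -m crank '[[0,0,-0.5,0,0,0],[0,0,0,0,0,0]]' | egrep 'eef|ft_f'
python3 -m crank '[[0,0,-0.5,0,0,0],[0,0,0,0,0,0]]' | egrep 'eef|ft_f'
python3 -m crank '[[0,0,-0.5,0,0,0],[0,0,0,0,0,0]]' | egrep 'eef|ft_f'
python3 - <<'E'
from h import *
plate('scene','scene8')
E
```

```text
eef_pos: [0.4645, -0.2143, 0.0318]
ft_force: [0.1, 0.2, 0.2]
eef_pos: [0.4648, -0.2144, 0.0313]
ft_force: [0.7, -0.2, -0.3]
eef_pos: [0.4649, -0.2145, 0.031]
ft_force: [-0.6, 1.0, 1.3]
eef_pos: [0.465, -0.2145, 0.0307]
ft_force: [-2.7, -0.2, 7.2]
scene 121 slope x,y [ 0.001 -0.028] z0 0.0355 y range -0.328 -0.278
```

```bash
python3 -m crank '[[0,0,-0.5,0,0,0],[0,0,0,0,0,0]]' | egrep 'eef|ft_f'
python3 -m crank '[[0,0,-0.4,0,0,0],[0,0,0,0,0,0]]' | egrep 'eef|ft_f'
python3 -m crank '[[0,0,-0.3,0,0,0],[0,0,0,0,0,0]]' | egrep 'eef|ft_f'
```

```text
eef_pos: [0.465, -0.2146, 0.0305]
ft_force: [-2.4, 1.4, 13.0]
eef_pos: [0.465, -0.2145, 0.0303]
ft_force: [-3.9, 1.8, 19.3]
eef_pos: [0.4651, -0.2145, 0.0302]
ft_force: [-3.8, 2.8, 23.3]
```

It stops hard, so the wide end is home. On to the narrow end.

```bash
python3 -m crank '[[0,0,5,0,0,0],[0,0,20,0,0,0],[0,0,30,0,0,0],[0,0,25,0,0,0],[-2,-25,0,0,0,0],[-2,-25,0,0,0,0],[-2,-25,0,0,0,0],[0,-25,0,0,0,0],[0,0,0,0,0,0],[0,0,0,0,0,0]]'
python3 - <<'E'
from h import *
plate('scene','scene9');plate('top','top9')
E
```

```text
t: 18.38
eef_pos: [0.4588, -0.3154, 0.1092]
orientation: [[0.057, 0.998, 0.0], [0.998, -0.057, -0.0], [-0.0, 0.0, -1.0]]
ft_force: [0.1, 0.0, -0.5]
width: 0.0002
gripper_force: 0.0
scene few 5
top 838 slope x,y [-0.005 -0.055] z0 0.0343 y range -0.326 -0.2
```

```bash
python3 -m crank '[[0.5,0.5,-20,0,0,0],[0,0,-25,0,0,0],[0,0,-15,0,0,0],[0,0,-6,0,0,0],[0,0,-2,0,0,0],[0,0,0,0,0,0],[0,0,0,0,0,0]]' | egrep 'eef|ft_f'
python3 -m crank '[[0,0,-1,0,0,0],[0,0,-1,0,0,0],[0,0,-1,0,0,0],[0,0,0,0,0,0]]' | egrep 'eef|ft_f'
python3 -m crank '[[0,0,-0.7,0,0,0],[0,0,0,0,0,0]]' | egrep 'eef|ft_f'
python3 -m crank '[[0,0,-0.5,0,0,0],[0,0,0,0,0,0]]' | egrep 'eef|ft_f'
python3 -m crank '[[0,0,-0.5,0,0,0],[0,0,0,0,0,0]]' | egrep 'eef|ft_f'
```

```text
eef_pos: [0.4599, -0.314, 0.0422]
ft_force: [0.4, 0.3, 0.0]
eef_pos: [0.4595, -0.3141, 0.0385]
ft_force: [-0.1, 0.4, -0.1]
eef_pos: [0.4595, -0.314, 0.0377]
ft_force: [0.5, 0.2, 0.1]
eef_pos: [0.4595, -0.314, 0.0371]
ft_force: [0.5, 1.0, 0.3]
eef_pos: [0.4595, -0.314, 0.0366]
ft_force: [1.2, -0.2, -0.2]
```

```bash
python3 -m crank '[[0,0,-0.5,0,0,0],[0,0,0,0,0,0]]' | egrep 'eef|ft_f'
python3 -m crank '[[0,0,-0.5,0,0,0],[0,0,0,0,0,0]]' | egrep 'eef|ft_f'
python3 -m crank '[[0,0,-0.4,0,0,0],[0,0,0,0,0,0]]' | egrep 'eef|ft_f'
python3 -m crank '[[0,0,-0.4,0,0,0],[0,0,0,0,0,0]]' | egrep 'eef|ft_f'
```

```text
eef_pos: [0.4595, -0.314, 0.0362]
ft_force: [-0.4, 0.3, 1.7]
eef_pos: [0.4596, -0.3141, 0.0358]
ft_force: [-1.1, -0.0, 5.5]
eef_pos: [0.4597, -0.3142, 0.0356]
ft_force: [-1.8, 0.4, 6.9]
eef_pos: [0.4596, -0.3142, 0.0352]
ft_force: [-1.7, 1.2, 8.7]
```

```bash
python3 -m crank '[[0,0,-0.4,0,0,0],[0,0,0,0,0,0]]' | egrep 'eef|ft_f'
python3 -m crank '[[0,0,-0.4,0,0,0],[0,0,0,0,0,0]]' | egrep 'eef|ft_f'
python3 -m crank '[[0,0,-0.4,0,0,0],[0,0,0,0,0,0]]' | egrep 'eef|ft_f'
python3 -m crank '[[0,0,-0.4,0,0,0],[0,0,0,0,0,0]]' | egrep 'eef|ft_f'
```

```text
eef_pos: [0.4597, -0.3142, 0.0349]
ft_force: [-1.4, 0.3, 8.9]
eef_pos: [0.4597, -0.3142, 0.0346]
ft_force: [-2.2, 0.7, 10.2]
eef_pos: [0.4596, -0.3141, 0.0339]
ft_force: [-0.2, -0.5, 0.7]
eef_pos: [0.4594, -0.314, 0.0331]
ft_force: [0.4, 0.1, -0.4]
```

```bash
python3 -m crank '[[0,0,-0.5,0,0,0],[0,0,0,0,0,0]]' | egrep 'eef|ft_f'
python3 -m crank '[[0,0,-0.5,0,0,0],[0,0,0,0,0,0]]' | egrep 'eef|ft_f'
python3 -m crank '[[0,0,-0.5,0,0,0],[0,0,0,0,0,0]]' | egrep 'eef|ft_f'
python3 -m crank '[[0,0,-0.5,0,0,0],[0,0,0,0,0,0]]' | egrep 'eef|ft_f'
```

```text
eef_pos: [0.4595, -0.314, 0.0327]
ft_force: [0.3, -0.4, -0.1]
eef_pos: [0.4595, -0.314, 0.0322]
ft_force: [0.3, 0.1, 1.5]
eef_pos: [0.4595, -0.314, 0.0317]
ft_force: [-0.9, 0.4, -0.0]
eef_pos: [0.4595, -0.314, 0.0311]
ft_force: [0.2, -0.0, 0.1]
```

```bash
python3 -m crank '[[0,0,-0.5,0,0,0],[0,0,0,0,0,0]]' | egrep 'eef|ft_f'
python3 -m crank '[[0,0,-0.4,0,0,0],[0,0,0,0,0,0]]' | egrep 'eef|ft_f'
python3 -m crank '[[0,0,-0.4,0,0,0],[0,0,0,0,0,0]]' | egrep 'eef|ft_f'
```

```text
eef_pos: [0.4595, -0.314, 0.0307]
ft_force: [-0.3, 0.1, 0.9]
eef_pos: [0.4595, -0.314, 0.0303]
ft_force: [0.4, -0.7, -0.0]
eef_pos: [0.4595, -0.314, 0.0299]
ft_force: [-0.2, 0.4, 0.4]
```

```bash
python3 -m crank '[[0,0,-0.4,0,0,0],[0,0,0,0,0,0]]' | egrep 'eef|ft_f'
python3 -m crank '[[0,0,-0.4,0,0,0],[0,0,0,0,0,0]]' | egrep 'eef|ft_f'
python3 -m crank '[[0,0,-0.4,0,0,0],[0,0,0,0,0,0]]' | egrep 'eef|ft_f'
```

```text
eef_pos: [0.4595, -0.314, 0.0298]
ft_force: [-0.8, -0.0, 5.1]
eef_pos: [0.4595, -0.314, 0.0297]
ft_force: [-2.1, 2.0, 12.3]
eef_pos: [0.4596, -0.3141, 0.0296]
ft_force: [-3.6, 2.3, 18.4]
```

The narrow end is home too. I'll rise clear and check.

```bash
python3 -m crank '[[0,0,5,0,0,0],[0,0,20,0,0,0],[0,0,30,0,0,0],[0,0,35,0,0,0],[0,0,35,0,0,0],[0,25,20,0,0,0],[0,35,0,0,0,0],[0,35,0,0,0,0],[0,35,0,0,0,0],[0,35,0,0,0,0],[0,35,0,0,0,0],[0,35,0,0,0,0]]' | egrep '^t|eef|ft_f'
python3 -m crank '[[0,35,0,0,0,0],[0,35,0,0,0,0],[0,35,0,0,0,0],[0,35,0,0,0,0],[0,35,0,0,0,0],[0,35,0,0,0,0],[0,0,0,0,0,0],[0,0,0,0,0,0]]' | egrep '^t|eef|ft_f'
python3 - <<'E'
from h import *
plate('top','top10');plate('scene','scene10')
a=cv2.imread('pics/top10.png')[205:270,317:387];c=load('top10');W=world(c)
cv2.imwrite('pics/crop7.png',cv2.resize(a,None,fx=8,fy=8,interpolation=cv2.INTER_CUBIC))
for n,(u,v) in dict(jar=(425,203),marker=(433,250),carton=(215,175)).items(): print(n,W[v,u])
w=W[200:262,310:392]; im=c['image'][200:262,310:392].astype(int);g=(im[...,1]>im[...,0]+15)&(im[...,1]>im[...,2]+5)
p=w[g];th=np.radians(-3.2);R=np.array([[np.cos(th),-np.sin(th)],[np.sin(th),np.cos(th)]])
l=(p[:,:2]-[.4635,-.264])@R
for n,m in zip('abcd',M):
    s=np.hypot(*(l-m*[.8,.95]).T)<.014; print(n,s.sum(),np.median(p[s,2]).round(4))
E
```

```text
t: 23.9
eef_pos: [0.4592, -0.0775, 0.174]
ft_force: [0.5, -0.1, -0.1]
t: 24.57
eef_pos: [0.4593, 0.1325, 0.1738]
ft_force: [-0.2, -0.3, -0.2]
top 1468 slope x,y [ 0.004 -0.   ] z0 0.0308 y range -0.333 -0.203
scene 160 slope x,y [-0.011  0.009] z0 0.0307 y range -0.328 -0.244
jar [ 0.52839993 -0.4239563   0.07021562]
marker [ 0.42271892 -0.45455597  0.01700709]
carton [0.60074117 0.05340633 0.04604946]
a 83 0.0307
b 87 0.0304
c 90 0.0305
d 93 0.0305
```

View pics/crop7.png

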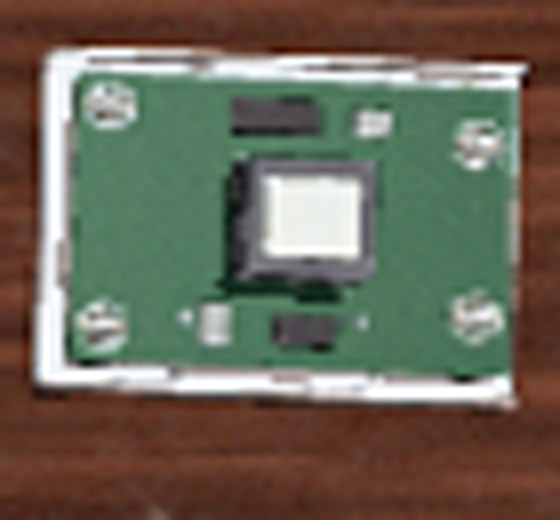

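All four stems stand through their holes, at about (110,105), (102,325), (478,143) and (475,317). The plate is flat and at the same height at each corner, and the bystanders have not moved.

```bash
python3 -c "
from rig import workorder
print(workorder.job_done())"
```

```text
the job is handed in; nothing more can be done
None
```

I handed the job in: the board is pressed home on all four standoffs, level to within the camera's accuracy, the highest push reading was about 23 N, the jar, carton and marker are where they were, and the arm is clear; the judge returned no verdict.

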